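Line up the quarter-turn fastener and hold the access cover shut

ROBOT

A 7-joint arm with a two-finger parallel gripper is mounted at the origin on a cart in front of the work surface, level with it; the furniture and walls round the work are solid. World frame = base frame: x ahead of the robot, y to its left, z up, the work surface at z = 0. Lengths are in m, angles in rad, forces in N, time in s.
With the tool pointing down it reaches from about 0.4 to 0.85 m from the base axis. Payload 4.4 kg.
Tool frame: the origin (TCP) lies on the centre line of the jaws, within the pads' length; the fingertips stand 14 mm ahead of it and the grasp point (between the pads) lies 5 mm behind it (ctrl.tips_ahead is the distance from the TCP to the fingertips, in m); z points along the fingers, y is the line along which they close (so a half turn about z gives the same grasp; the last joint's range is limited). The gripper opens to 94 mm and grips with 3 to 60 N. Pads are 16 mm wide; open, the fingers measure 119 mm over their backs; the gripper's body (75 mm by 177 mm) begins 78 mm behind the grasp point.
Start: joints at [-1.271, 0.628, 0.038, 1.517, -0.027, 0.996, -0.02], TCP at [0.232, 0.607, 0.219] pointing down, gripper open.
Joint ranges: [-3.06, 3.06], [-0.37, 2.12], [-1.25, 1.32], [0.18, 2.47], [-1.1, 4.24], [0.23, 1.98], [-2.94, 2.94]. Speed limits (rad/s): [2.57, 2.57, 3.14, 3.14, 3.14, 3.14, 3.14].

INTERFACE

Orientations are given as [roll, pitch, yaw] about the fixed x, y, z axes, in that order (R = Rz(yaw) Ry(pitch) Rx(roll)).
In Python, from plant import monitor, cams, ticket, ctrl gives the robot as it stands.
- The arm moves only by the shell command python3 -m inch 'ROWS' [FORCE]. ROWS is JSON, one flat list of numbers, 5 for each row, row after row: the opening, from -1 (shut) to 1 (fully open), then the shift along the tool's x, y, z in units of 40 mm (1.0 is 40 mm), then the turn about the tool's z in degrees. In form: [gripper, tx, ty, tz, twist, gripper, tx, ty, tz, twist, ...]. A call has exactly 8 rows; each row shifts and turns the commanded pose from where the row before left it, along the tool's axes as they then stand; what a row does not reach is not made up. A row lasts 1/10 s, in which the tool goes at most 50 mm and 8.59 degrees, less where a joint would pass 70% of its speed; a pose out of reach is approached as far as the arm can. A call is refused whole if a number of a shift passes 1 or a number of a turn 8.59, either way. A call with a gripper value outside its range is refused whole. The fingers move at their own pace and stop on an object; FORCE is the grip in N (left out, the last holds). Time passes only in rows, so rows that do not move let the fingers close, or fill a call up. It gives the time, the measured TCP pose, the force, the opening and the grip force at its end, in the units of the state.
- monitor.sense(): the state, without advancing time (a new reading comes with each control period).
- cams.snapshot(name): name is "scene" or "top"; returns the picture (384x512x3 uint8, red, green, blue); there is no depth.
- cams.get_calibration(name): a dict with "mtx" (3x3 intrinsics, pixels), "R" (3x3) and "t" (3): a world point X has camera coordinates R X + t. Camera axes: x right, y down, z forward; pixel columns grow to the right and rows downward; lengths in m; the calibration is good to about 2 mm. A picture is of the moment at which its call begins. get_calibration takes no time and is no camera call.
- ticket.finish_job(): hands the job in; it is judged then, once.
Trained networks look in the newest picture that a camera, given by its name, has taken for a name from the list of things; names that differ only in an ending like _2 or _b are one class to them, and where a whole thing is asked for, a point or a joint stands for the part that bears it (a point fixed in the world has none). Each returns a list of dicts, best first, with "conf" (0 to 1); they miss things now and then, are a little off and sometimes report something else, mostly with a low value. They report only what shows in the picture. A call takes as long as a camera call.
- cams.find_in(target, camera): "centre" ([x, y, z] in m, in the coordinates of the camera as it stood for that picture, good to about 4 mm: the middle of the surface that is visible of it).
The state is a dict: "time_s": time; "q": joint angles; "joint_velocities": joint speeds; "effort": joint torques, N m; "ee_pos": TCP position; "tool_rot": TCP orientation; "force": force on the tool from outside, world axes, zero at the start; "torque": the same for the moment, N m; "gripper_width": finger opening in m; "finger_force": force on a finger pad.
Only numpy, scipy, OpenCV 4.12 (cv2) and the standard library are available. Lean on these libraries where they do the work, as an engineer would, in place of code of your own. Each camera call takes 0.05 s, during which the arm holds its last target. There are 200 camera calls.

TASK

Close the access cover of the grey instrument housing: first swing the open cover down until it rests on its sprung seal, then turn the wing of its quarter-turn fastener until the wing lines up with the two index bars on the cover. Then press the cover fully home against the housing's frame without forcing it, and finish while still holding it pressed there with the fingers; leave the other things on the bench where they are.

Things in the scene. Friction and masses are not known exactly. Their poses are not given: they have to be found in the camera images.
- housing: fixed grey open-topped instrument housing, 170 x 150 x 60 mm, walls 5 mm, on 10 mm feet. Origin at the centre of the case's underside, 10 mm above the bench; x points from the front (side of the sockets) to the hinge, y along the hinge line, z up. The hinge line is parallel to y at local (80, y, 60) mm.
- front_edge (a point): middle of the front edge of the cover's outer face. The cover is a plain aluminium plate, 165 mm from hinge line to front edge, 150 mm wide, 5 mm thick, its underside in the plane of the hinge line; pushing it with more than 40 N would bend it. Axes as index.
- cover (a joint): opening angle of the cover, rad: 0 = fully home on the frame, grows as its front edge rises (turns about housing +y). Stiff hinge (0.28 N m): it stays where left. It meets two sprung bumpers in the front corners at about 0.053; with the fastener out of line the pin blocks it at about 0.043. In line, about 10 N at the front part presses it home; let go, it springs up to 0.03 or more.
- fastener (a joint): angle of the quarter-turn fastener, rad, anticlockwise seen from above the cover. At 0 and equally at pi (3.14) the wing and the cross pin below it are in line with the slot, good within 0.17 rad. It turns freely from -0.6 to 3.74 without stops at the slot, with light friction, and stays where it is left.
- wing (a point): middle of the fastener's dark steel wing, the place to grip: an upright bar 40 mm long (its x axis), 9 mm wide (its y), 21 mm high; the point is at half its height, 14.5 mm above the cover's outer face, on a collar 25 mm across. Central in the cover's width, 140 mm from the hinge line; tilts with the cover.
- index (a point): point on the cover's outer face under the wing, on the fastener's axis (140 mm from the hinge). Its x axis is the direction of the slot and of the two black index bars in front of and behind the wing: square to the hinge line; z is the outer face's normal.
- press_pad (a point): centre of the top of a flat round rubber pad 22 mm across, 1.5 mm thick, on the cover's outer face, 48 mm to the +y side of the fastener and 140 mm from the hinge: a good place for the closed fingertips to push. Axes as index.
- spool: bystander: wire spool, 58 mm across, 30 mm high, stands loose beside the housing; origin at the centre of its underside
- tin: bystander: round flat tin, 64 mm across, 24 mm high, stands loose beside the housing; origin at the centre of its underside
- jar: bystander: round jar, 60 mm across, 51 mm high, stands loose near the housing; origin at the centre of its underside

How it is judged:
By the outcome, as a careful person would: the job done as asked, in the order asked, and still so for the second after the job is handed in, while the arm keeps its last pose, push and grip.
It also fails if it takes over 64 s, if anything falls off the work surface, if the arm or the gripper's body presses on something with over 40 N, if the wrist force passes 120 N, or if a joint passes its speed limit or range.

## Working session

There is one attempt and no reset: what is moved stays moved. The work goes in short steps, Python scripts to look and compute and a shell command to move; the robot and the scene stay as the last step left them, time stands still between calls to the robot, and variables do not carry over. Pictures are saved under pics/ and viewed, at most 10 in all, crops included, and the job is handed in when it is done.

```bash
mkdir -p pics; cat > h.py <<'E'
from plant import monitor, cams, ticket, ctrl
import numpy as np, cv2
def snap(n,f=None):
    im=cams.snapshot(n)
    if f: cv2.imwrite('pics/'+f,cv2.cvtColor(im,cv2.COLOR_RGB2BGR))
    return im
def cal(n):
    c=cams.get_calibration(n); return np.array(c['mtx']),np.array(c['R']),np.array(c['t']).ravel()
def find(t,n):
    M,R,T=cal(n)
    return [(np.round(R.T@(np.array(d['centre'])-T),4).tolist(),round(d['conf'],2)) for d in cams.find_in(t,n)[:2]]
def proj(p,n):
    M,R,T=cal(n); c=M@(R@np.array(p)+T); return c[:2]/c[2]
def tri(a,b):
    # a,b pixels in scene, top
    P=[];
    for n in('scene','top'):
        M,R,T=cal(n); P.append(M@np.c_[R,T])
    X=cv2.triangulatePoints(P[0],P[1],np.array(a,float).reshape(2,1),np.array(b,float).reshape(2,1)).ravel()
    return X[:3]/X[3]
def st():
    s=monitor.sense(); return {k:np.round(s[k],4).tolist() for k in('time_s','q','ee_pos','tool_rot','force','gripper_width','finger_force')}
E
python3 - <<'E'
from h import *
for n in('scene','top'):
    snap(n,n+'0.png')
    for t in('housing','front_edge','cover','wing','index','press_pad','spool','tin','jar'): print(n,t,find(t,n))
print(st(),ctrl.tips_ahead)
E
```

```text
scene housing [([0.5096, 0.077, 0.0793], 0.84), ([0.5229, 0.0719, 0.1358], 0.23)]
scene front_edge [([0.5252, 0.0732, 0.138], 0.71)]
scene cover [([0.5226, 0.079, 0.141], 0.56)]
scene wing [([0.5018, 0.0574, 0.1845], 0.71)]
scene index [([0.5281, 0.0733, 0.1396], 0.95)]
scene press_pad [([0.526, 0.0732, 0.1347], 0.81)]
scene spool [([0.4829, 0.25, 0.0296], 0.62)]
scene tin [([0.4189, -0.2479, 0.0236], 0.63), ([0.5012, 0.056, 0.1842], 0.16)]
scene jar [([0.4435, 0.3842, 0.0514], 0.93)]
top housing [([0.4959, 0.0553, 0.1114], 0.72)]
top front_edge [([0.5233, 0.0618, 0.1437], 0.83)]
top cover []
top wing [([0.497, 0.0558, 0.1863], 0.66)]
top index [([0.5231, 0.0635, 0.1401], 0.68)]
top press_pad [([0.5189, 0.0605, 0.1397], 0.72)]
top spool [([0.4823, 0.2367, 0.0301], 0.7)]
top tin [([0.4166, -0.2607, 0.0288], 0.75)]
top jar [([0.4377, 0.3628, 0.0483], 0.93)]
{'time_s': 1.0, 'q': [-1.2708, 0.6283, 0.0385, 1.5174, -0.027, 0.9963, -0.02], 'ee_pos': [0.2325, 0.607, 0.2195], 'tool_rot': [3.1416, -0.0001, 2.7757], 'force': [0.1013, 0.5886, -0.3964], 'gripper_width': 0.094, 'finger_force': 0.0} 0.014
```

View pics/scene0.png

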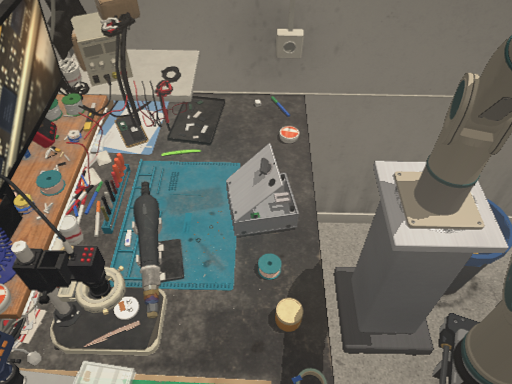

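View pics/top0.png

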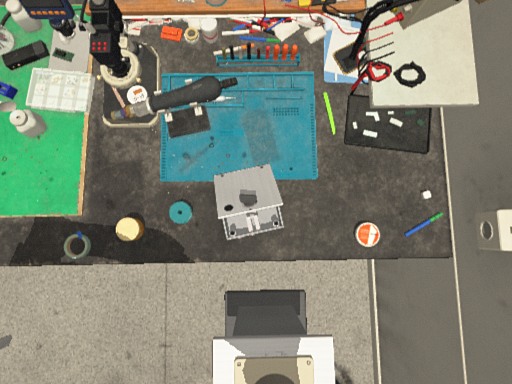

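The scene view shows the open cover around (262,180), with the housing beneath it, the spool at (269,266) and the jar at (289,315). The top view shows the housing around (250,205), with the wing near (247,198). I'll zoom in.

```bash
python3 - <<'E'
import cv2,numpy as np
a=cv2.imread('pics/scene0.png')[135:245,215:315]; b=cv2.imread('pics/top0.png')[150:250,200:300]
f=lambda x:cv2.resize(x,(390,int(390*x.shape[0]/x.shape[1])),interpolation=cv2.INTER_CUBIC)
a,b=f(a),f(b); h=max(len(a),len(b)); c=np.zeros((h,780,3),np.uint8); c[:len(a),:390]=a; c[:len(b),390:]=b
cv2.imwrite('pics/crop0.png',c)
from h import *
for n in('scene','top'): 
    print(n,-cal(n)[1].T@cal(n)[2], proj([.5,.06,.186],n), proj([.523,.062,.14],n))
E
```

```text
scene [0.5207478  0.79543537 0.9266165 ] [264.06258578 165.66556336] [254.51606028 178.75076206]
top [0.42150073 0.04597688 1.01815584] [246.13961599 198.71941114] [245.52135627 190.9517333 ]
```

View pics/crop0.png

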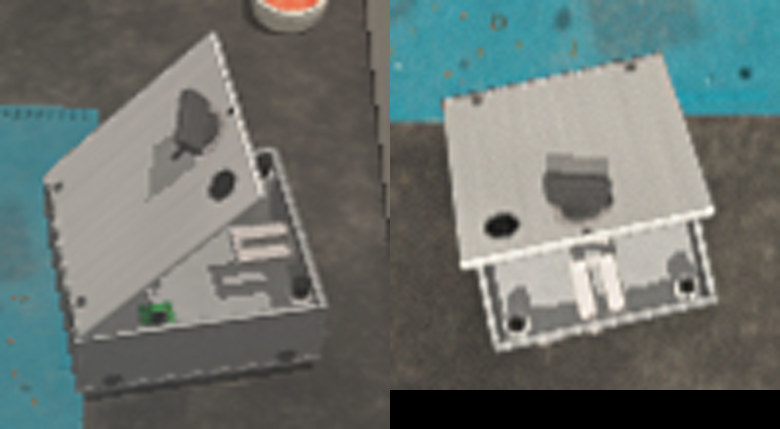

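Crop0 shows the hinge on the far side (+x) and the housing yawed about +12°. The cover is open by roughly 35–40°. The wing lies across the slot, and the black pad is on the left (+y). I'll fit a model to the corners.

```bash
cat > fit.py <<'E'
from h import *
from scipy.optimize import least_squares
def Rz(a): c,s=np.cos(a),np.sin(a); return np.array([[c,-s,0],[s,c,0],[0,0,1]])
def hous(p,l): return Rz(p[2])@np.array(l)/1+np.array([p[0],p[1],.010])
def cov(p,a,d,y,h):  # d from hinge, h above underside
    c,s=np.cos(a),np.sin(a)
    return hous(p,[.08-d*c+h*s*1, y, .06+d*s+h*c])
E
python3 - <<'E'
from fit import *
S=lambda u,v:(215+u/3.9,135+v/3.9); T=lambda u,v:(200+(u-390)/3.9,150+v/3.9)
C=[('top',T(445,98),0,.075),('top',T(660,55),0,-.075),('top',T(713,210),.165,-.075),('top',T(463,265),.165,.075),
('scene',S(212,35),.165,-.075),('scene',S(263,193),.165,.075),('scene',S(80,338),0,.075),('scene',S(45,178),0,-.075),
('top',T(500,225),.14,.048),('scene',S(222,185),.14,.048)]
H=[('top',T(497,348),(-.085,.075,.06)),('top',T(716,298),(-.085,-.075,.06)),('scene',S(325,305),(-.085,.075,.06)),('scene',S(272,150),(-.085,-.075,.06))]
f=lambda p:np.concatenate([proj(cov(p,p[3],d,y,.005),n)-u for n,u,d,y in C]+[proj(hous(p,l),n)-u for n,u,l in H])
r=least_squares(f,[.5,.06,.2,.6],loss='soft_l1'); p=r.x; print(p.round(4)); print(r.fun.reshape(-1,2).round(1).tolist())
np.save('p.npy',p)
for a in(p[3],.053,.0):print(a,*[cov(p,a,*q).round(4) for q in((.165,0,.005),(.14,0,.0195),(.14,.048,.0065))])
print(tri(S(222,185),T(500,225)))
E
```

```text
[0.5058 0.0578 0.2014 0.7727]
[[-1.6, 0.2], [-0.2, -1.0], [0.1, -0.0], [-1.2, 0.4], [-0.2, -1.6], [-0.2, 0.1], [-1.4, -0.7], [-0.7, -2.2], [0.0, 0.7], [0.2, -0.2], [-1.4, 0.5], [0.0, 0.4], [0.0, -0.4], [0.3, -1.7]]
0.7726612436891381 [0.4719 0.0509 0.1888] [0.4993 0.0565 0.1817] [0.4808 0.1017 0.1724]
0.053 [0.423  0.0409 0.0837] [0.4482 0.0461 0.0969] [0.438  0.093  0.0839]
0.0 [0.4225 0.0408 0.075 ] [0.447  0.0458 0.0895] [0.4374 0.0928 0.0765]
[0.48082884 0.10170048 0.17081071]
```

```bash
python3 -m inch '[-1,-0.64,-0.6,-0.03,0, -1,-0.64,-0.6,-0.03,0, -1,-0.64,-0.6,-0.03,0, -1,-0.64,-0.6,-0.03,0, -1,-0.64,-0.6,-0.03,0, -1,-0.64,-0.6,-0.03,0, -1,-0.64,-0.6,-0.03,0, -1,-0.64,-0.6,-0.03,0]' 20
python3 -m inch '[-1,-0.64,-0.6,-0.03,0, -1,-0.64,-0.6,-0.03,0, -1,-0.64,-0.6,-0.03,0, -1,-0.64,-0.6,-0.03,0, -1,-0.64,-0.6,-0.03,0, -1,-0.64,-0.6,-0.03,0, -1,-0.64,-0.6,-0.03,0, -1,-0.64,-0.6,-0.03,0]'
cat > to.py <<'E'
import sys
from fit import *
from scipy.spatial.transform import Rotation as Ro
# to.py x y z [yaw of finger line]: remaining shift in tool units
s=monitor.sense(); R=Ro.from_euler('xyz',s['tool_rot']).as_matrix()
g=np.array([float(v) for v in sys.argv[1:4]])
print(st()); print('units',(R.T@(g-s['ee_pos'])/.04).round(2),'fingerline deg',np.degrees(np.arctan2(R[1,1],R[0,1])).round(1))
E
python3 to.py .4808 .1017 .22
```

```text
time_s: 1.8
ee_pos: [0.3556, 0.3532, 0.2294]
tool_rot: [3.141, 0.0, 2.776]
force: [0.6, 0.7, 0.5]
gripper_width: 0.0333
finger_force: 0.0
time_s: 2.6
ee_pos: [0.4782, 0.1006, 0.239]
tool_rot: [3.141, 0.0, 2.776]
force: [0.0, -0.1, -0.9]
gripper_width: 0.0003
finger_force: 0.0
{'time_s': 2.6, 'q': [-0.3397, 0.3749, 0.1024, 1.9337, -0.0507, 0.8348, 0.9947], 'ee_pos': [0.4782, 0.1006, 0.239], 'tool_rot': [3.1411, 0.0004, 2.7758], 'force': [0.0446, -0.0925, -0.8977], 'gripper_width': 0.0003, 'finger_force': 0.0}
units [-0.05  0.05  0.47] fingerline deg 69.0
```

```bash
python3 -m inch '[-1,0,0,0.25,0, -1,0,0,0.25,0, -1,0,0,0.25,0, -1,0,0,0.2,0, -1,0.06,-0.04,0.1,0, -1,0.06,-0.04,0.1,0, -1,0.06,-0.04,0.1,0, -1,0.06,-0.04,0.1,0]'
python3 -m inch '[-1,0.05,-0.03,0.1,0, -1,0.05,-0.03,0.1,0, -1,0.05,-0.03,0.1,0, -1,0.05,-0.03,0.1,0, -1,0.05,-0.03,0.1,0, -1,0.05,-0.03,0.1,0, -1,0.05,-0.03,0.1,0, -1,0.05,-0.03,0.1,0]'
python3 to.py .438 .093 .098
```

```text
time_s: 3.4
ee_pos: [0.4661, 0.0996, 0.1846]
tool_rot: [3.141, 0.0, 2.776]
force: [-1.1, -0.4, 1.1]
gripper_width: 0.0007
finger_force: 0.4
time_s: 4.2
ee_pos: [0.448, 0.096, 0.1523]
tool_rot: [3.142, 0.0, 2.776]
force: [-0.1, -0.8, 0.7]
gripper_width: 0.0004
finger_force: 0.3
{'time_s': 4.2, 'q': [-0.3321, 0.4673, 0.0831, 2.1077, -0.0693, 0.5688, 1.0054], 'ee_pos': [0.448, 0.096, 0.1523], 'tool_rot': [3.1415, 0.0003, 2.7757], 'force': [-0.0576, -0.7588, 0.6841], 'gripper_width': 0.0004, 'finger_force': 0.3075}
units [ 0.21 -0.16  1.36] fingerline deg 69.0
```

```bash
python3 - <<'E'
from h import *
ims=[snap('scene')[125:245,205:315],snap('top')[150:250,190:300]]
print(find('wing','top'),find('wing','scene'),find('front_edge','scene'))
f=lambda x:cv2.resize(x[...,::-1],(390,420),interpolation=cv2.INTER_CUBIC)
cv2.imwrite('pics/c1.png',np.hstack([f(i) for i in ims]))
E
```

```text
[] [] [([0.5293, 0.0851, 0.1015], 0.85)]
```

View pics/c1.png

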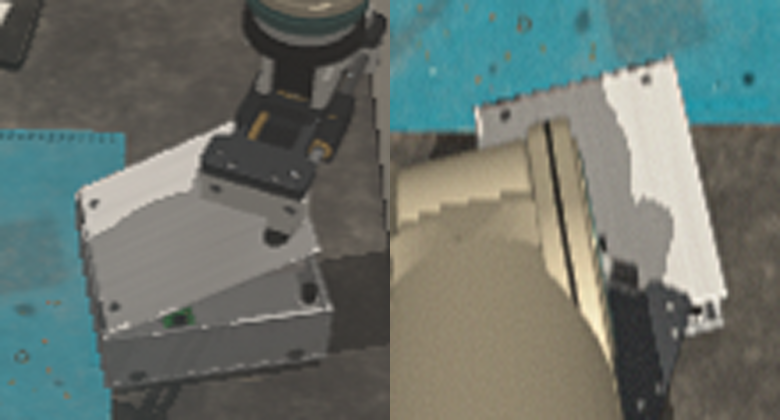

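The picture shows the closed fingers pressing on the pad, and the cover has come down to about 0.35 rad. Continuing.

```bash
python3 -m inch '[-1,0.04,-0.03,0.14,0, -1,0.04,-0.03,0.14,0, -1,0.04,-0.03,0.14,0, -1,0.03,-0.02,0.14,0, -1,0.03,-0.02,0.14,0, -1,0.02,-0.02,0.14,0, -1,0.01,-0.01,0.14,0, -1,0,0,0.14,0]'
python3 -m inch '[-1,0,0,0.05,0, -1,0,0,0.05,0, -1,0,0,0.03,0, -1,0,0,0.03,0, -1,0,0,0,0, -1,0,0,0,0, -1,0,0,0,0, -1,0,0,0,0]'
python3 to.py .438 .093 .098
```

```text
time_s: 5.25
ee_pos: [0.4377, 0.093, 0.1073]
tool_rot: [-3.141, -0.0, 2.776]
force: [0.6, -0.9, 0.4]
gripper_width: 0.0007
finger_force: 0.3
time_s: 6.05
ee_pos: [0.438, 0.0932, 0.1015]
tool_rot: [3.141, 0.0, 2.776]
force: [0.1, 0.1, 0.4]
gripper_width: 0.0008
finger_force: 0.0
{'time_s': 6.05, 'q': [-0.317, 0.5517, 0.0637, 2.1765, -0.0828, 0.4153, 1.0181], 'ee_pos': [0.438, 0.0932, 0.1015], 'tool_rot': [3.1414, 0.0002, 2.7759], 'force': [0.1242, 0.0778, 0.3696], 'gripper_width': 0.0008, 'finger_force': 0.0}
units [-0.   -0.    0.09] fingerline deg 69.0
```

```bash
python3 -m inch '[-1,0,0,0.03,0, -1,0,0,0.03,0, -1,0,0,0.02,0, -1,0,0,0.02,0, -1,0,0,0,0, -1,0,0,0,0, -1,0,0,0,0, -1,0,0,0,0]'
python3 -m inch '[-1,0,0,0.02,0, -1,0,0,0,0, -1,0,0,0.02,0, -1,0,0,0,0, -1,0,0,0.02,0, -1,0,0,0,0, -1,0,0,0,0, -1,0,0,0,0]'
```

```text
time_s: 6.85
ee_pos: [0.4379, 0.0932, 0.0975]
tool_rot: [3.141, 0.0, 2.776]
force: [-0.0, -0.4, -0.9]
gripper_width: 0.0006
finger_force: 0.0
time_s: 7.65
ee_pos: [0.4379, 0.0932, 0.0952]
tool_rot: [3.141, 0.0, 2.776]
force: [-1.0, -0.7, 5.0]
gripper_width: 0.0006
finger_force: 2.7
```

```bash
python3 -m inch '[-1,0,0,-0.5,0, -1,0,0,-0.8,0, -1,0,0,-0.8,0, -1,-0.3,-0.9,-0.5,0, -1,-0.3,-0.9,0,0, -1,-0.3,-0.9,0,0, -1,-0.3,-0.9,0,0, -1,-0.3,-0.9,0,0]'
python3 -m inch '[-1,-0.3,-0.9,0,0, -1,-0.3,-0.9,0,0, -1,-0.3,-0.9,0,0, -1,0,0,0,0, -1,0,0,0,0, -1,0,0,0,0, -1,0,0,0,0, -1,0,0,0,0]'
python3 - <<'E'
from h import *
ims=[snap('scene')[135:245,215:315],snap('top')[160:250,205:295]]
for n in('top','scene'): print([find(t,n) for t in ('wing','front_edge','press_pad','index')])
f=lambda x,w:cv2.resize(x[...,::-1],(w,400),interpolation=cv2.INTER_CUBIC)
cv2.imwrite('pics/c2.png',np.hstack([f(ims[0],364),f(ims[1],400)]))
print(st())
E
```

```text
time_s: 8.45
ee_pos: [0.4292, -0.0978, 0.199]
tool_rot: [3.142, 0.0, 2.776]
force: [0.7, -0.9, -1.0]
gripper_width: 0.0004
finger_force: 0.0
time_s: 9.25
ee_pos: [0.4247, -0.2089, 0.1991]
tool_rot: [3.141, -0.0, 2.778]
force: [0.1, 0.5, -0.7]
gripper_width: 0.0004
finger_force: 0.0
[[], [([0.5027, 0.056, 0.0785], 0.6)], [([0.5014, 0.0556, 0.0816], 0.58)], [([0.4994, 0.0606, 0.0775], 0.69)]]
[[([0.449, 0.0493, 0.1006], 0.62)], [([0.5038, 0.0681, 0.0796], 0.67)], [([0.5045, 0.0659, 0.0775], 0.63)], [([0.5063, 0.0646, 0.0832], 0.94)]]
{'time_s': 9.75, 'q': [0.3091, 0.4114, 0.1258, 2.0201, -0.0766, 0.7145, 1.6872], 'ee_pos': [0.4245, -0.2102, 0.1991], 'tool_rot': [-3.1416, -0.0, 2.7757], 'force': [0.3101, -0.3591, -0.1267], 'gripper_width': 0.0005, 'finger_force': 0.0}
```

View pics/c2.png

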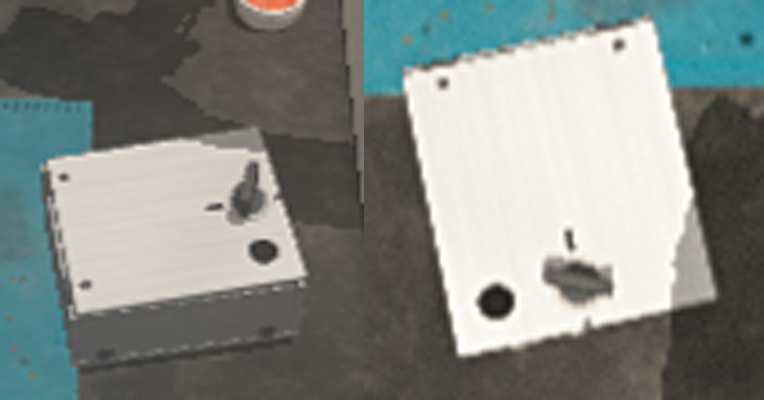

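```bash
python3 - <<'E'
from fit import *
S=lambda u,v:(215+u/3.64-.4,135+v/3.64-.4); T=lambda u,v:(205+(u-364)/4.444-.4,160+v/4.444-.4)
C=[('top',T(405,70),0,.075),('top',T(652,18),0,-.075),('top',T(717,298),.165,-.075),('top',T(460,354),.165,.075),
('scene',S(260,128),.165,-.075),('scene',S(307,275),.165,.075),('scene',S(72,313),0,.075),('scene',S(42,160),0,-.075),
('top',T(496,301),.14,.048),('scene',S(263,250),.14,.048)]
f=lambda p:np.concatenate([proj(cov(p,p[3],d,y,.0055),n)-u for n,u,d,y in C])
r=least_squares(f,[.5,.06,.2,.05],loss='soft_l1'); p=r.x; print(p.round(4)); print(r.fun.reshape(-1,2).round(1).tolist())
np.save('p.npy',p)
w=cov(p,.05,.14,0,.0195); print('wing',w,'pad',cov(p,.05,.14,.048,.0065))
ims={n:snap(n).astype(int) for n in('scene','top')}
# silhouettes: score phi
res={n:[] for n in ims}
for n,im in ims.items():
    g=im.max(2); c=proj(w,n); u=c.round().astype(int); 
    if n=='top':
        print(c); print(g[u[1]-8:u[1]+9,u[0]-11:u[0]+12])
    K=8
    for deg in range(0,180,5):
        t=np.radians(deg)
        pts=[]
        for zz in(.009,.030):
            for a in(-.02,.02):
                for b in(-.0045,.0045):
                    l=(a*np.cos(t)-b*np.sin(t), a*np.sin(t)+b*np.cos(t))
                    pts.append(proj(cov(p,.05,.14-l[0],l[1],zz),n))
        m=np.zeros((384*K,512*K),np.uint8)
        hull=cv2.convexHull(((np.array(pts)+.5)*K).astype(np.int32)); cv2.fillConvexPoly(m,hull,255)
        cov_=cv2.resize(m,(512,384),interpolation=cv2.INTER_AREA)/255.
        sl=(slice(u[1]-14,u[1]+15),slice(u[0]-14,u[0]+15))
        best=max((np.corrcoef(np.roll(cov_,(dy,dx),(0,1))[sl].ravel(),-np.minimum(g[sl],150).ravel())[0,1],dx,dy) for dx in(-2,-1,0,1,2) for dy in(-2,-1,0,1,2))
        res[n].append((round(best[0],3),deg,best[1:]))
for n in res: print(n,sorted(res[n])[-4:][::-1])
E
```

```text
[0.5065 0.0574 0.1987 0.0296]
[[-0.9, 0.8], [0.2, 0.3], [0.0, -0.2], [-0.4, 0.1], [-1.0, -0.6], [-0.6, 0.1], [0.6, -0.4], [0.7, -1.0], [-0.0, -0.1], [-0.5, 0.5]]
wing [0.44883796 0.04575604 0.09647271] pad [0.43872726 0.0926836  0.08348896]
[252.81484395 222.54836513]
[[244 244 242 244 245 243 245 251 204  93 170 248 247 246 246 244 243 245
  245 244 244 244 245]
 [243 242 244 246 245 247 248 250 243 178 218 247 248 247 246 244 243 245
  245 245 243 245 244]
 [244 245 247 245 223 218 219 225 248 234 245 246 240 245 246 245 244 244
  246 244 244 244 245]
 [245 245 249 223 174 164 164 161 207 194 191 191 223 242 244 245 247 246
  246 246 243 244 245]
 [243 246 251 184 135 142 155 147 135 105  90  97 147 174 193 242 234 220
  223 246 245 244 245]
 [245 247 255 168 109 109 128 116  88  67  56  60  68  74  96 175 183 161
  173 249 247 244 244]
 [245 248 254 149 104 103 102 100  91  88  87  82  72  62  60  90 149 154
  172 252 248 244 244]
 [246 248 254 150 101 103 111 118 112 109 105 103 100  90  85  81 120 125
  158 251 249 244 244]
 [245 247 251 198 120  96  99 103 110 112 116 114 115 1
[... 394 characters left out ...]
 226 237 241
  229 247 247 246 244]
 [247 247 246 245 247 246 246 237 231 207 171 180 167 222 228 240 247 249
  247 247 246 246 245]
 [247 247 246 246 246 246 247 244 242 239 229 231 228 243 240 245 248 247
  246 244 248 248 248]
 [247 247 246 246 245 246 248 247 246 245 245 246 247 248 248 248 248 248
  247 248 251 254 254]
 [247 247 247 246 245 247 246 247 247 246 248 251 240 210 248 252 253 254
  253 249 244 225 205]]
scene [(np.float64(0.302), 60, (0, 2)), (np.float64(0.301), 65, (0, 1)), (np.float64(0.287), 55, (0, 2)), (np.float64(0.268), 70, (0, 1))]
top [(np.float64(0.403), 65, (0, 0)), (np.float64(0.402), 70, (0, 0)), (np.float64(0.388), 60, (0, 0)), (np.float64(0.379), 75, (0, 0))]
```

Picture c2 shows the cover resting on its seal. The wing lies across at about 65° from the index bars (crop ends near (546,268) and (612,282)), and the pad is at (496,301). The twist is therefore +82° to line up the fingers, then +65° to turn the wing.

```bash
python3 -m inch '[0,0.21,0.77,0,0, 0,0.21,0.77,0,0, 0,0.21,0.77,0,0, 0,0.21,0.77,0,0, 0,0.21,0.77,0,0, 0,0.21,0.77,0,0, 0,0.21,0.77,0,0, 0,0.21,0.77,0,0]' 15
python3 -m inch '[0,0,0,0,8.2, 0,0,0,0,8.2, 0,0,0,0,8.2, 0,0,0,0,8.2, 0,0,0,0,8.2, 0,0,0,0,8.2, 0,0,0,0,8.2, 0,0,0,0,8.2]' 
python3 -m inch '[0,0,0,0,8.2, 0,0,0,0,8.2, 0,0,0,0,0, 0,0,0,0,0, 0,0,0,0,0, 0,0,0,0,0, 0,0,0,0,0, 0,0,0,0,0]' 
python3 to.py .449 .046 .102
```

```text
time_s: 10.65
ee_pos: [0.4499, 0.0453, 0.1992]
tool_rot: [3.141, 0.0, 2.776]
force: [-0.2, 0.5, 0.4]
gripper_width: 0.0469
finger_force: 0.0
time_s: 11.45
ee_pos: [0.4499, 0.044, 0.1991]
tool_rot: [3.142, -0.0, 1.625]
force: [0.2, -0.4, -0.4]
gripper_width: 0.047
finger_force: 0.0
time_s: 12.25
ee_pos: [0.4499, 0.0439, 0.1991]
tool_rot: [3.142, -0.0, 1.345]
force: [0.3, -0.7, 1.1]
gripper_width: 0.0469
finger_force: 0.0
{'time_s': 12.25, 'q': [-0.5283, 0.4208, 0.5102, 2.0798, -0.31, 0.7135, -0.0443], 'ee_pos': [0.4499, 0.0439, 0.1991], 'tool_rot': [3.1416, -0.0002, 1.3449], 'force': [0.3426, -0.6791, 1.0659], 'gripper_width': 0.0469, 'finger_force': 0.0}
units [ 0.05 -0.03  2.43] fingerline deg -12.9
```

```bash
python3 -m inch '[0,0.05,-0.03,0.4,0, 0,0,0,0.4,0, 0,0,0,0.4,0, 0,0,0,0.4,0, 0,0,0,0.4,0, 0,0,0,0.25,0, 0,0,0,0.15,0, 0,0,0,0,0]' 
python3 -m inch '[-1,0,0,0,0, -1,0,0,0,0, -1,0,0,0,0, -1,0,0,0,0, -1,0,0,0,0, -1,0,0,0,0, -1,0,0,0,0, -1,0,0,0,0]' 10
python3 to.py .449 .046 .102
```

```text
time_s: 13.05
ee_pos: [0.4489, 0.0461, 0.1027]
tool_rot: [-3.141, 0.0, 1.345]
force: [0.3, 0.2, 1.3]
gripper_width: 0.047
finger_force: 0.0
time_s: 13.85
ee_pos: [0.448, 0.0466, 0.1031]
tool_rot: [-3.139, -0.0, 1.345]
force: [-3.2, 0.3, 5.7]
gripper_width: 0.0094
finger_force: 10.1
{'time_s': 13.85, 'q': [-0.417, 0.5802, 0.3652, 2.1721, -0.4554, 0.4638, 0.0798], 'ee_pos': [0.448, 0.0466, 0.1031], 'tool_rot': [-3.1394, -0.0003, 1.3449], 'force': [-3.1691, 0.3465, 5.6571], 'gripper_width': 0.0094, 'finger_force': 10.0863}
units [-0.01  0.03  0.03] fingerline deg -12.9
```

```bash
python3 -m inch '[-1,0,-0.02,-0.02,0, -1,0,0,0,0, -1,0,0,0,6, -1,0,0,0,6, -1,0,0,0,6, -1,0,0,0,6, -1,0,0,0,6, -1,0,0,0,0]' 
python3 -m inch '[-1,0,0,0,6, -1,0,0,0,6, -1,0,0,0,6, -1,0,0,0,6, -1,0,0,0,6, -1,0,0,0,5.7, -1,0,0,0,0, -1,0,0,0,0]' 
python3 to.py .449 .046 .102
```

```text
time_s: 14.65
ee_pos: [0.448, 0.0467, 0.1036]
tool_rot: [-3.141, 0.001, 0.821]
force: [-1.6, 1.6, -0.7]
gripper_width: 0.009
finger_force: 10.0
time_s: 15.45
ee_pos: [0.448, 0.0467, 0.1036]
tool_rot: [-3.141, 0.001, 0.202]
force: [-1.5, 1.9, -2.4]
gripper_width: 0.0088
finger_force: 10.0
{'time_s': 15.45, 'q': [-0.6239, 0.6557, 0.6909, 2.1781, -0.7921, 0.5778, -0.7083], 'ee_pos': [0.448, 0.0467, 0.1036], 'tool_rot': [-3.1411, 0.0009, 0.2019], 'force': [-1.4853, 1.9038, -2.3985], 'gripper_width': 0.0088, 'finger_force': 10.0024}
units [0.02 0.02 0.04] fingerline deg -78.4
```

```bash
python3 -m inch '[0,0,0,0,0, 0,0,0,0,0, 0,0,0,0,0, 0,0,0,-0.3,0, 0,0,0,-0.7,0, 0,0,0,-0.8,0, 0,0,0,-0.6,0, -1,0,0.6,0,0]' 20
python3 -m inch '[-1,-0.2,0.9,0,0, -1,-0.2,0.9,0,0, -1,-0.2,0.9,0,0, -1,-0.2,0.9,0,0, -1,-0.2,0.9,0,0, -1,-0.2,0.9,0,0, -1,0,0,0,0, -1,0,0,0,0]' 
python3 - <<'E'
from h import *
ims=[snap('scene')[135:245,215:315],snap('top')[160:250,205:295]]
f=lambda x,w:cv2.resize(x[...,::-1],(w,400),interpolation=cv2.INTER_CUBIC)
cv2.imwrite('pics/c3.png',np.hstack([f(ims[0],364),f(ims[1],400)]))
print(st())
E
```

```text
time_s: 16.25
ee_pos: [0.455, 0.0252, 0.2021]
tool_rot: [-3.141, -0.005, 0.204]
force: [-0.4, -1.0, -0.5]
gripper_width: 0.042
finger_force: 0.0
time_s: 17.05
ee_pos: [0.4482, -0.1993, 0.1999]
tool_rot: [3.141, -0.0, 0.196]
force: [-0.4, -0.0, -0.1]
gripper_width: 0.0008
finger_force: 0.0
{'time_s': 17.15, 'q': [-0.1949, 0.5558, 0.8328, 1.9901, -0.5541, 0.8374, -0.4221], 'ee_pos': [0.4486, -0.1973, 0.1997], 'tool_rot': [-3.1406, 0.0001, 0.1993], 'force': [0.2695, 0.2989, -0.9649], 'gripper_width': 0.0007, 'finger_force': 0.0}
```

View pics/c3.png

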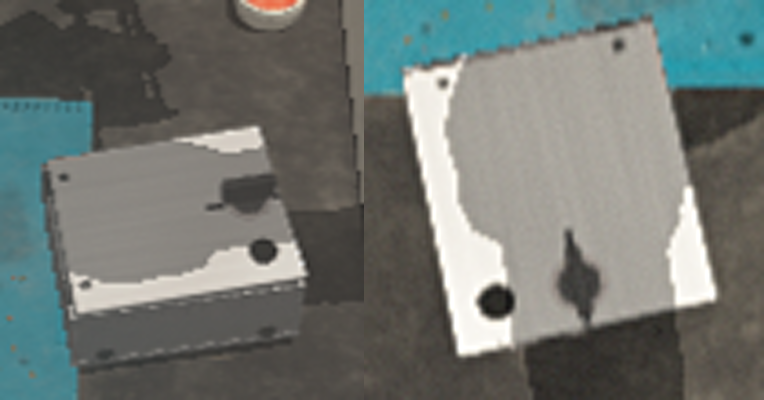

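Picture c3 shows the wing in line with the index bars: bars at crop (568,240) and (588,320), wing centre at (578,283). Next is the press on the pad.

```bash
python3 -m inch '[-1,0.15,-0.9,0,0, -1,0.15,-0.9,0,0, -1,0.15,-0.9,0,0, -1,0.15,-0.9,0,0, -1,0.15,-0.9,0,0, -1,0.15,-0.9,0,0, -1,0.15,-0.9,0,0, -1,0.13,-0.86,0,0]' 20
python3 -m inch '[-1,0,0,0.4,0, -1,0,0,0.4,0, -1,0,0,0.4,0, -1,0,0,0.4,0, -1,0,0,0.4,0, -1,0,0,0.3,0, -1,0,0,0,0, -1,0,0,0,0]'
python3 to.py .438 .093 .095
```

```text
time_s: 17.95
ee_pos: [0.4376, 0.0951, 0.1998]
tool_rot: [-3.141, 0.0, 0.202]
force: [0.3, 0.3, 0.9]
gripper_width: 0.0003
finger_force: 0.0
time_s: 18.75
ee_pos: [0.4381, 0.0926, 0.108]
tool_rot: [-3.141, 0.0, 0.2]
force: [0.0, -0.9, -0.2]
gripper_width: 0.0004
finger_force: 0.0
{'time_s': 18.75, 'q': [-0.7426, 0.6497, 0.7116, 2.1823, -0.7932, 0.5881, -0.8103], 'ee_pos': [0.4381, 0.0926, 0.108], 'tool_rot': [-3.1413, 0.0004, 0.1996], 'force': [0.0293, -0.8616, -0.1736], 'gripper_width': 0.0004, 'finger_force': 0.0}
units [-0.   -0.01  0.33] fingerline deg -78.6
```

```bash
python3 -m inch '[-1,0,0,0.1,0, -1,0,0,0.1,0, -1,0,0,0.05,0, -1,0,0,0.05,0, -1,0,0,0.03,0, -1,0,0,0,0, -1,0,0,0,0, -1,0,0,0,0]'
for i in 1; do :; done
python3 -m inch '[-1,0,0,0.03,0, -1,0,0,0,0, -1,0,0,0.03,0, -1,0,0,0,0, -1,0,0,0,0, -1,0,0,0,0, -1,0,0,0,0, -1,0,0,0,0]'
python3 -m inch '[-1,0,0,0.03,0, -1,0,0,0,0, -1,0,0,0,0, -1,0,0,0,0, -1,0,0,0,0, -1,0,0,0,0, -1,0,0,0,0, -1,0,0,0,0]'
```

```text
time_s: 19.55
ee_pos: [0.4385, 0.0917, 0.0947]
tool_rot: [3.141, -0.0, 0.198]
force: [0.0, 0.6, 0.6]
gripper_width: 0.0003
finger_force: 0.0
time_s: 20.35
ee_pos: [0.4384, 0.0917, 0.0923]
tool_rot: [-3.142, 0.0, 0.198]
force: [-2.3, -0.1, 5.6]
gripper_width: 0.0001
finger_force: 2.5
time_s: 21.15
ee_pos: [0.4384, 0.0917, 0.0911]
tool_rot: [3.142, 0.0, 0.198]
force: [-1.5, -1.6, 5.9]
gripper_width: 0.0004
finger_force: 2.6
```

```bash
python3 -m inch '[-1,0,0,0.03,0, -1,0,0,0,0, -1,0,0,0,0, -1,0,0,0.03,0, -1,0,0,0,0, -1,0,0,0,0, -1,0,0,0,0, -1,0,0,0,0]'
python3 -m inch '[-1,0,0,0.03,0, -1,0,0,0,0, -1,0,0,0,0, -1,0,0,0,0, -1,0,0,0,0, -1,0,0,0,0, -1,0,0,0,0, -1,0,0,0,0]'
```

```text
time_s: 21.95
ee_pos: [0.4383, 0.0916, 0.0892]
tool_rot: [-3.141, -0.0, 0.198]
force: [-3.0, -0.1, 12.9]
gripper_width: 0.0
finger_force: 6.2
time_s: 22.75
ee_pos: [0.4383, 0.0916, 0.0889]
tool_rot: [-3.14, -0.001, 0.197]
force: [-5.9, -0.8, 25.0]
gripper_width: 0.0004
finger_force: 12.7
```

```bash
python3 -m inch '[-1,0,0,-0.01,0, -1,0,0,0,0, -1,0,0,0,0, -1,0,0,0,0, -1,0,0,0,0, -1,0,0,0,0, -1,0,0,0,0, -1,0,0,0,0]'
python3 - <<'E'
from h import *
ims=[snap('scene')[125:245,205:315],snap('top')[150:250,190:300]]
f=lambda x:cv2.resize(x[...,::-1],(390,420),interpolation=cv2.INTER_CUBIC)
cv2.imwrite('pics/c4.png',np.hstack([f(i) for i in ims]))
for t in('spool','tin','jar'): print(t,find(t,'scene'))
print(st())
E
```

```text
time_s: 23.55
ee_pos: [0.4383, 0.0916, 0.089]
tool_rot: [-3.14, -0.001, 0.197]
force: [-5.8, -0.8, 22.0]
gripper_width: 0.0002
finger_force: 10.8
spool [([0.4811, 0.2487, 0.0302], 0.7)]
tin []
jar [([0.4446, 0.3833, 0.0481], 0.86)]
{'time_s': 23.8, 'q': [-0.7045, 0.6766, 0.6601, 2.1958, -0.8446, 0.5414, -0.7664], 'ee_pos': [0.4383, 0.0916, 0.089], 'tool_rot': [-3.1401, -0.0006, 0.1973], 'force': [-3.987, -1.7654, 22.1822], 'gripper_width': 0.0004, 'finger_force': 10.7854}
```

View pics/c4.png

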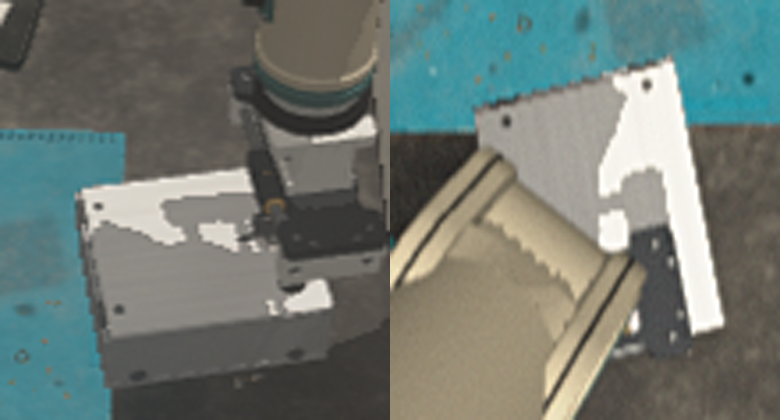

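Picture c4 shows the cover flush on the housing with the fingers on the pad, near (290,285). The spool and jar read as before, within the detector's error. The push is a steady 22 N against a hard stop, so I'm handing in.

```bash
python3 -c "
from plant import ticket; print(ticket.finish_job())"
```

```text
the job is handed in; nothing more can be done
None
```

The cover is down, the wing is in line with the index bars, and I handed the job in with the closed fingers still pressing the cover home at about 22 N (about 24 s used); the spool and jar hadn't moved, but the tin wasn't detected in the last check.

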